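# Fold the brew-card cover over and tuck it under the lip

### The job

Close the brew-card holder: with the fingertips push its sprung cover over until it lies flat on the card, then, keeping it down, push it along by its thumb step until its edge is tucked fully home beneath the retaining lip, so that it stays shut when you let go. Only push and press, without force: do not pinch or grip the cover, and leave the jar, cup and glass standing where they are.

Things in the scene. Friction and masses are not known exactly. Their poses are not given: they have to be found in the camera images.
- card_holder: Flat wooden board fixed on the counter, 190 (x) by 160 (y) by 12 mm, a white card on top. Origin: centre of its underside. Its +x points from the hinge end (two slotted steel cheeks, to 27 mm high) to the lip end (lip at x = 59 to 89 mm). With cover_slide = 0 the hinge pin (along y) lies at x = -65, z = 16.5 mm and the flat cover's edge at x = 55 mm
- cover (a joint): Hinge angle of the cover, rad: 0 = flat on the card, pi/2 = upright, to 1.8 = leaning away from the lip. Starts open, 1.35 to 1.7. A weak spring (net about 0.05 N m at flat, friction 0.02 N m) lifts it again from flat to about 1 rad if let go untucked
- cover_slide (a joint): Travel of hinge pin and cover along slots towards the lip (board +x), m: 0 = drawn back (starts 0 to 0.003), 0.024 = home at the stop. Friction about 4 N at any cover angle; stays where left. Folded while drawn back, the edge passes clear of the lip; if slid home too early the cover lands on top of the lip: fold by pushing far from the hinge
- cover_face: Outer plate of the cover (on top when flat), aluminium, 120 mm wide, 2.5 mm thick. Origin on the hinge pin; x from pin to free edge (at 120 mm), y along the pin, z out of the outer face, which is at z = 2.5 mm (19 mm above the counter when flat). Across it a thumb step 110 mm wide, 8 mm high: upright face, looking to the hinge, at x = 85 mm, then sloping down to x = 102 mm
- cover_back: Inner plate of the cover (grey plastic, 114 by 108 by 2.5 mm), fixed under the outer one; same origin and axes as cover_face. It faces the card when folded
- cover_edge (a point): Middle of the cover's free edge, 120 mm from the hinge pin, half way through the outer plate's thickness (137 mm above the counter when the cover is upright: keep the hand clear of it)
- cover_step (a point): Foot of the thumb step's upright face, on the outer face, middle of the width: push here towards the lip
- lip_edge (a point): Middle of the front of the lip's flat underside, 132 mm from the drawn-back pin, 24 mm above the counter; axes as the board. The lip is a fixed steel strip 130 mm wide, top 27 mm high; from here its mouth flares up towards the hinge for 8 mm, to 33 mm high. The flat cover passes 5 mm below it and at home reaches 12 mm under it
- jar: Loose bean jar with cork lid, 68 mm across, 81 mm high; origin at the centre of its underside. Bystander beside the board
- cup: Loose white espresso cup with a handle, 63 by 89 mm, 50 mm high; origin at the middle of its underside. Bystander
- glass: Loose shot glass, 48 mm across, 61 mm high; origin at the centre of its underside. Bystander

How it is judged:
By the outcome, as a careful person would: the job done as asked, in the order asked, and still so for the second after the job is handed in, with the robot touching nothing.
It also fails if it takes over 40 s, if anything falls off the work surface, if the arm or the gripper's body presses on something with over 40 N, if the wrist force passes 120 N, or if a joint passes its speed limit or range.

### The arm

A 6-joint arm with a two-finger parallel gripper is mounted at the origin on a cart in front of the work surface, level with it; the furniture and walls round the work are solid. World frame = base frame: x ahead of the robot, y to its left, z up, the work surface at z = 0. Lengths are in m, angles in rad, forces in N, time in s.
With the tool pointing down it reaches from about 0.25 to 0.775 m from the base axis. Payload 4 kg.
Tool frame: the origin (TCP) lies between the finger pads; the fingertips stand 14 mm ahead of it and the grasp point (between the pads) lies 5 mm behind it (tip_reach is the distance from the TCP to the fingertips, in m); z points along the fingers, y is the line along which they close (so a half turn about z gives the same grasp; the last joint's range is limited). The gripper opens to 94 mm and grips with 3 to 60 N. Pads are 16 mm wide; open, the fingers measure 119 mm over their backs; the gripper's body (75 mm by 177 mm) begins 78 mm behind the grasp point.
Start: joints at [-1.268, 0.087, 1.371, -0, 1.684, -0.103], TCP at [0.217, -0.505, 0.22] pointing down, gripper open.
Joint ranges: [-3.1, 3.1], [-0.76, 2.03], [0.27, 2.55], [-1.08, 4.22], [0.17, 2.65], [-2.57, 2.57]. Speed limits (rad/s): [2.79, 2.79, 3.14, 3.14, 3.14, 3.14].

### API

Orientations are given as [roll, pitch, yaw] about the fixed x, y, z axes, in that order (R = Rz(yaw) Ry(pitch) Rx(roll)).
In Python, from bench import * gives the robot as it stands. The module is installed in compiled form; this text tells all that it offers.
- The arm moves only by the tool servo_tool, never from a script. Its argument "targets" is a list of rows, each a list of 4 numbers: the shift along the tool's x, y, z in cm, then the turn about the tool's z in degrees. A call has 1 to 8 rows; each row is the pose to reach, as a shift and turn from the pose commanded when the call began, along the tool's axes at that moment; what a row does not reach only later rows make up. A row lasts 1/8 s, in which the tool goes at most 62.5 mm and 10.7 degrees, less where a joint would pass 70% of its speed; a pose out of reach is approached as far as the arm can. A call with a gripper value outside its range is refused whole. "claw" is the closure in counts, from 0 (fully open) to 255 (shut), set as the call begins (left out, the last holds). The fingers move at their own pace and stop on an object; the grip force is fixed at half the most. Time passes only in rows, so rows that repeat a pose let the fingers close. It gives the time, the measured TCP pose, the force, the opening and the grip force at its end, in the units of the state.
- get_obs(): the state, without advancing time (a new reading comes with each control period).
- snapshot(name): name is "side" or "top"; returns the picture (420x560x3 uint8, blue, green, red); there is no depth.
- camera_model(name): a dict with "camera_matrix" (3x3 intrinsics, pixels), "camera_from_world" (4x4, takes a point from world to camera coordinates). Camera axes: x right, y up, looking along -z (the intrinsics and any distortion apply to the point x, -y, -z); pixel columns grow to the right and rows downward; lengths in m; the calibration is good to about 2 mm. A picture is of the moment at which its call begins. camera_model takes no time and is no camera call.
- close_job(): hands the job in; it is judged then, once.
The state is a dict: "time": time; "joint_positions": joint angles; "qvel": joint speeds; "joint_torque": joint torques, N m; "tool_pos": TCP position; "ee_rot": TCP orientation; "wrist_force": force on the tool from outside, world axes, zero at the start; "wrist_torque": the same for the moment, N m; "width": finger opening in m; "finger_force": force on a finger pad.
Only numpy, scipy, OpenCV 4.12 (cv2) and the standard library are available. Lean on these libraries where they do the work, as an engineer would, in place of code of your own. Each camera call takes 0.05 s, during which the arm holds its last target. There are 200 camera calls.

## Working session

There is one attempt and no reset: what is moved stays moved. The work goes in short steps, Python scripts to look and compute and a tool call to move; the robot and the scene stay as the last step left them, time stands still between calls to the robot, and variables do not carry over. Pictures are saved under pics/ and viewed, at most 10 in all, crops included, and the job is handed in when it is done.

Besides the shell and the picture viewer there is one more tool, called after ">>>" as a command line: name --pt "numbers of a row" for each row, then --argument value for the rest. servo_tool: Moves the arm, as the interface text tells. Its arguments: {"type":"object","properties":{"targets":{"type":"array"},"claw":{"type":"number"}},"required":["targets"]}

```bash
mkdir -p pics; cat > h.py <<'E'
from bench import *
import numpy as np, cv2
from scipy.spatial.transform import Rotation as R
def proj(n,P):
    m=camera_model(n);P=np.atleast_2d(P);T=np.array(m["camera_from_world"]);c=P@T[:3,:3].T+T[:3,3]
    d=m.get("distortion");
    return cv2.projectPoints(np.c_[c[:,0],-c[:,1],-c[:,2]],np.zeros(3),np.zeros(3),np.array(m["camera_matrix"]),None)[0][:,0]
def ray(n,uv,z):
    m=camera_model(n);T=np.array(m["camera_from_world"]);uv=np.atleast_2d(uv).astype(float)
    k=np.linalg.inv(np.array(m["camera_matrix"]));d=np.c_[uv,np.ones(len(uv))]@k.T
    d=np.c_[d[:,0],-d[:,1],-d[:,2]]@T[:3,:3];o=-T[:3,:3].T@T[:3,3]
    return o+d*((z-o[2])/d[:,2])[:,None]
def st():
    o=get_obs();print(o["time"],np.round(o["tool_pos"],4),np.round(o["ee_rot"],3),np.round(o["wrist_force"],1),o["width"])
E
python3 - <<'E'
from h import *
for n in("side","top"):
    cv2.imwrite(f"pics/{n}0.png",snapshot(n)); m=camera_model(n); print(m.keys(),np.round(m["camera_matrix"],1),np.round(m["camera_from_world"],3))
st()
E
```

```text
dict_keys(['camera_matrix', 'camera_from_world']) [[525.9   0.  275.1]
 [  0.  525.9 196.6]
 [  0.    0.    1. ]] [[ 0.997 -0.082  0.003 -0.521]
 [ 0.038  0.496  0.867 -0.095]
 [-0.072 -0.864  0.498 -0.843]
 [ 0.     0.     0.     1.   ]]
dict_keys(['camera_matrix', 'camera_from_world']) [[411.6   0.  273.5]
 [  0.  411.6 211.3]
 [  0.    0.    1. ]] [[ 0.006 -1.    -0.004  0.025]
 [ 0.998  0.006  0.055 -0.527]
 [-0.055 -0.005  0.998 -0.879]
 [ 0.     0.     0.     1.   ]]
0.1 [ 0.217  -0.5049  0.2184] [-3.14  -0.     0.406] [ 0.1 -0.1  0.7] 0.09446526107330008
```

View pics/side0.png

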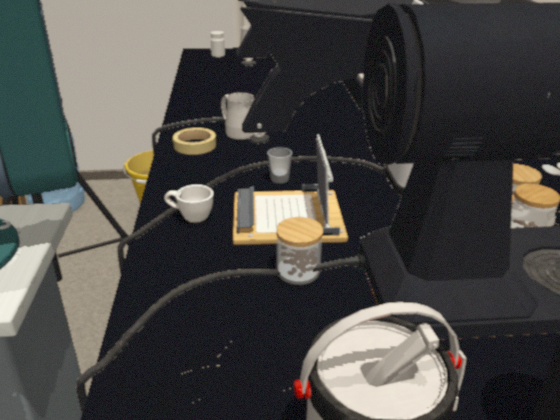

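View pics/top0.png

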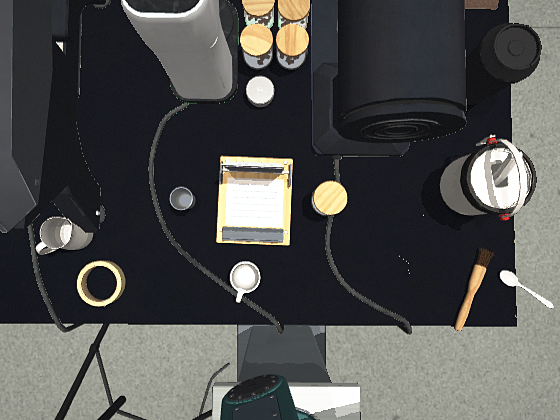

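The side view shows the lip at about (246,210), on the robot side. The cover stands at about (322,180), on the far side, and the cup, glass and jar are around the board. The top view shows the board spanning about (217–293, 157–245), with the hinge at the top and the lip at the bottom.

```bash
python3 - <<'E'
from h import *
t=cv2.imread("pics/top0.png");s=cv2.imread("pics/side0.png")
hsv=cv2.cvtColor(t,cv2.COLOR_BGR2HSV)
m=cv2.inRange(hsv,(10,60,110),(30,255,255));m[:150]=0;m[250:]=0;m[:,:205]=0;m[:,303:]=0
pts=cv2.findNonZero(m);r=cv2.minAreaRect(pts);b=cv2.boxPoints(r);print(b)
W=ray("top",b,0.012);print(np.round(W,4))
c=W.mean(0);print("c",c)
W=W[:, :2]
for i in range(4):
    d=W[(i+1)%4]-W[i];print(np.linalg.norm(d),np.degrees(np.arctan2(d[1],d[0])))
cv2.imwrite("pics/crop.png",np.hstack([cv2.resize(t[140:255,195:315],(400,383),interpolation=cv2.INTER_CUBIC),cv2.resize(s[130:245,230:350],(400,383),interpolation=cv2.INTER_CUBIC)]))
E
```

```text
[[215.7851  242.1577 ]
 [219.41422 155.05891]
 [292.62045 158.10918]
 [288.99133 245.20796]]
[[ 0.4589  0.1532  0.012 ]
 [ 0.6496  0.1478  0.012 ]
 [ 0.6437 -0.0129  0.012 ]
 [ 0.4533 -0.0056  0.012 ]]
c [0.55136687 0.07062465 0.012     ]
0.19076501696833179 -1.620799425457867
0.16075966213107581 -92.11772772023403
0.1905384711567441 177.82361736019223
0.1589102644915888 87.96140347512156
```

View pics/crop.png

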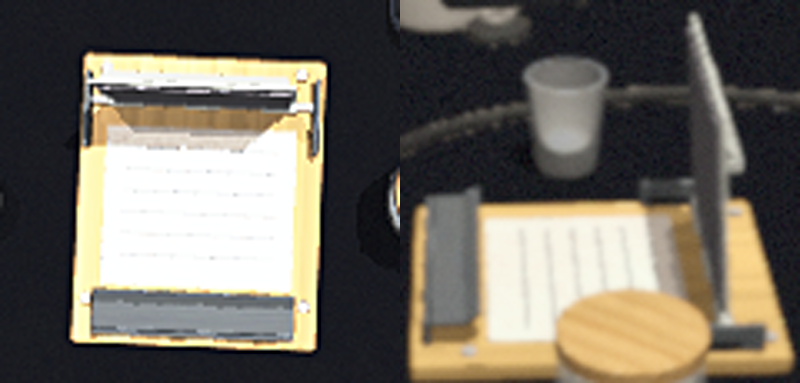

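The left crop (top view) shows the upright cover edge-on at about rows 75–105. The right crop (side view) shows its top edge running from about (690,12) to (740,165), nearly upright. Next I compare that with the predicted edge positions to get the angle.

```bash
cat >> h.py <<'E'
C=np.array([.5514,.0706,0]);a=np.radians(178.0)
X=np.array([np.cos(a),np.sin(a),0]);Y=np.array([-np.sin(a),np.cos(a),0]);Z=np.array([0,0,1.])
def bw(x,y,z): return C+x*X+y*Y+z*Z
def cov(th,s,r,y,h): return bw(-.065+s+r*np.cos(th)-h*np.sin(th),y,.0165+r*np.sin(th)+h*np.cos(th))
E
python3 - <<'E'
from h import *
print("pin",bw(-.065,0,.0165),"lip",bw(.067,0,.024))
for th in(1.3,1.4,1.5,1.6,1.7):
    P=[cov(th,.0015,.12,y,.00125) for y in(-.06,.06)]
    print(th,np.round(proj("side",P),1).tolist(),np.round(proj("top",P),1).tolist())
B=[bw(-.095,-.08,.012),bw(.095,.08,.012),bw(.095,-.08,.012)];print(np.round(proj("side",B),1).tolist())
# base extents of bystanders and neighbours in top view
for n,uv,z in(("jar",(330,198),.081),("small jar",(260,92),.05),("kettle bl",(178,100),.0),("kettle br",(238,95),.0),("mach",(315,155),0),("mach drum",(340,130),.2),("kettle top",(190,15),.2)): print(n,np.round(ray("top",uv,z)[0],3))
E
```

```text
pin [0.6163604  0.06833153 0.0165    ] lip [0.48444081 0.07293827 0.024     ]
1.3 [[305.2, 136.5], [312.6, 166.9]] [[220.1, 176.2], [283.4, 178.7]]
1.4 [[311.8, 135.1], [320.0, 165.3]] [[220.2, 169.8], [283.7, 172.4]]
1.5 [[318.6, 134.3], [327.6, 164.5]] [[220.4, 163.5], [283.9, 166.0]]
1.6 [[325.3, 134.2], [335.2, 164.2]] [[220.7, 157.2], [284.2, 159.7]]
1.7 [[332.0, 134.6], [342.7, 164.7]] [[221.1, 151.0], [284.4, 153.5]]
[[334.6, 189.8], [233.7, 239.4], [235.5, 191.8]]
jar [ 0.55  -0.085  0.081]
small jar [0.778 0.058 0.05 ]
kettle bl [0.776 0.244 0.   ]
kettle br [0.788 0.11  0.   ]
mach [ 0.653 -0.063  0.   ]
mach drum [ 0.658 -0.087  0.2  ]
kettle top [0.863 0.177 0.2  ]
```

>>> servo_tool --pt "4.2 -4.15 -0.5 3.1" --pt "8.4 -8.3 -1 6.3" --pt "12.6 -12.4 -1.5 9.5" --pt "16.8 -16.6 -2 12.6" --pt "21 -20.7 -2.5 15.8" --pt "25.2 -24.8 -3 19" --pt "29.4 -29 -3.5 22.1" --pt "33.6 -33.1 -4 25.3" --claw 255

```text
time: 1.1
tool_pos: [0.3953, -0.0667, 0.2594]
ee_rot: [3.141, -0.0, -0.038]
wrist_force: [0.6, -0.8, 0.9]
width: 0.0176
finger_force: 0.0
```

>>> servo_tool --pt "2.5 -5 0 0" --pt "5 -10 0 0" --pt "8 -14.2 0 0" --pt "13 -14.2 0 0" --pt "18 -14.2 0 0" --pt "22 -14.2 0 0" --pt "25.5 -14.2 0 0" --pt "25.5 -14.2 0 0"

```text
time: 2.1
tool_pos: [0.6561, 0.0639, 0.2562]
ee_rot: [3.141, 0.005, -0.036]
wrist_force: [0.4, -0.8, -0.2]
width: 0.0003
finger_force: 0.0
```

```bash
python3 - <<'E'
from h import *
t=snapshot("top");s=snapshot("side")
cv2.imwrite("pics/both1.png",np.hstack([cv2.resize(t[60:260,150:350],(400,400)),cv2.resize(s[60:260,200:400],(400,400))]))
st()
E
```

```text
2.2 [0.6545 0.0642 0.2585] [ 3.141e+00  2.000e-03 -3.600e-02] [-0.4 -0.3 -0.6] 0.0004760531730412812
```

View pics/both1.png

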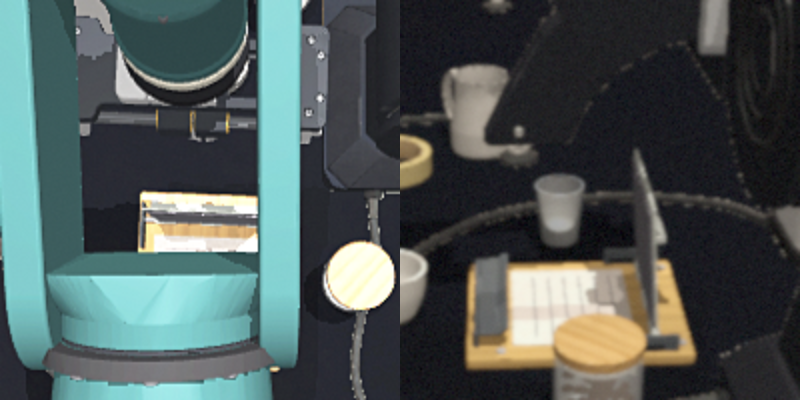

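Top crop: the closed fingers are at about (192,125), behind the cover and clear of it. The side crop shows the cover still upright, with its top at about (638,155). The gripper does not show in it, so I check where it should project.

```bash
python3 - <<'E'
from h import *
print(proj("side",[[.6545,.064,.245],[.6545,.064,.15],[.6545,.064,.34],[.655,.064,.09]]),proj("top",[[.6545,.064,.245]]))
E
```

```text
[[356.29497926  85.41197324]
 [351.71741033 141.2145394 ]
 [361.43007881  22.81286507]
 [349.36187955 173.42993097]] [[251.49525349 124.99734799]]
```

The light grey fingers at about (712,30) in the side crop match the prediction. I descend behind the cover.

>>> servo_tool --pt "0 -0.2 4 0" --pt "0 -0.3 8 0" --pt "0 -0.3 12 0" --pt "0 -0.3 15 0" --pt "0 -0.3 16 0" --pt "0 -0.3 16 0"

```text
time: 2.95
tool_pos: [0.6546, 0.0673, 0.1001]
ee_rot: [3.142, -0.0, -0.036]
wrist_force: [-0.2, -1.0, 1.1]
width: 0.0003
finger_force: 0.0
```

>>> servo_tool --pt "-1.5 0 0 0" --pt "-2.5 0 0 0" --pt "-3.2 0 0.1 0" --pt "-3.8 0 0.2 0" --pt "-4.4 0 0.3 0" --pt "-5.0 0 0.4 0" --pt "-5.6 0 0.5 0" --pt "-6.2 0 0.7 0"

```text
time: 3.95
tool_pos: [0.5929, 0.0694, 0.0922]
ee_rot: [3.141, -0.0, -0.036]
wrist_force: [1.5, 0.3, -0.5]
width: 0.0005
finger_force: 0.3
```

>>> servo_tool --pt "-0.6 0 0.25 0" --pt "-1.2 0 0.55 0" --pt "-1.6 0 0.9 0" --pt "-2.0 0 1.25 0" --pt "-2.6 0 2.0 0" --pt "-2.9 0 2.5 0" --pt "-3.2 0 2.9 0" --pt "-3.4 0 3.3 0"

```text
time: 4.95
tool_pos: [0.5592, 0.0706, 0.0593]
ee_rot: [3.142, -0.0, -0.036]
wrist_force: [0.3, -0.7, 0.8]
width: 0.0007
finger_force: 0.4
```

```bash
python3 - <<'E'
from h import *
s=snapshot("side")
cv2.imwrite("pics/s2.png",cv2.resize(s[120:250,220:360],(700,590),interpolation=cv2.INTER_CUBIC)[:590])
st()
E
```

```text
5.0 [0.5587 0.0706 0.0586] [ 3.141e+00  1.000e-03 -3.600e-02] [-0.3  0.8  0.5] 0.0005153223448414662
```

View pics/s2.png

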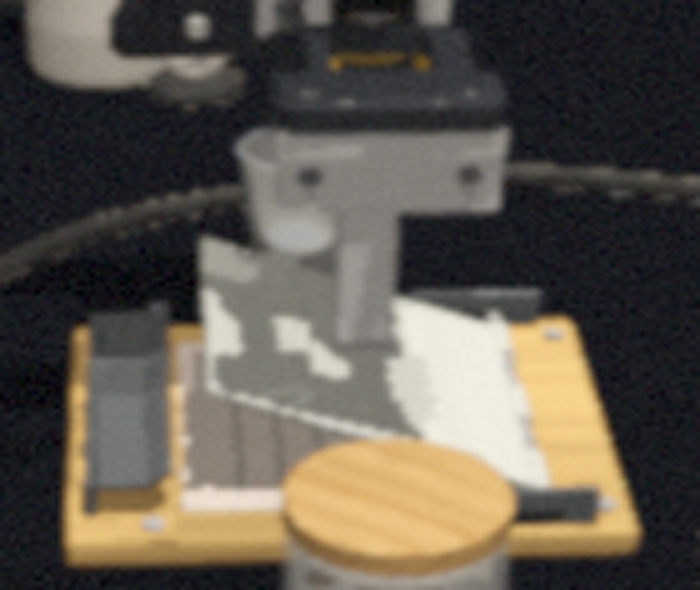

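The crop shows the cover folding evenly, about 0.4 rad above flat. The closed fingers, tip at about (365,340), are on the face behind the step. Its edge, at about (205,240) to (215,395), is clear of the lip.

>>> servo_tool --pt "-0.25 0 0.6 0" --pt "-0.4 0 1.1 0" --pt "-0.5 0 1.5 0" --pt "-0.55 0 1.9 0" --pt "-0.55 0 2.2 0" --pt "-0.55 0 2.4 0" --pt "-0.55 0 2.5 0"

```text
time: 5.88
tool_pos: [0.5533, 0.0708, 0.0341]
ee_rot: [3.141, 0.001, -0.036]
wrist_force: [-1.6, -0.3, 0.4]
width: 0.0003
finger_force: 0.5
```

>>> servo_tool --pt "-0.05 0 0.1 0" --pt "-0.05 0 0.15 0" --pt "-0.05 0 0.2 0" --pt "-0.05 0 0.2 0"

```text
time: 6.38
tool_pos: [0.5533, 0.0708, 0.033]
ee_rot: [3.141, -0.0, -0.036]
wrist_force: [-2.1, -0.7, 4.4]
width: 0.0005
finger_force: 2.3
```

```bash
python3 - <<'E'
from h import *
s=snapshot("side")
cv2.imwrite("pics/s3.png",cv2.resize(s[120:250,220:360],(700,590),interpolation=cv2.INTER_CUBIC)[:590])
st()
E
```

```text
6.425 [0.5533 0.0708 0.033 ] [ 3.141 -0.    -0.036] [-1.  -0.8  5.2] 0.0005178514553630125
```

View pics/s3.png

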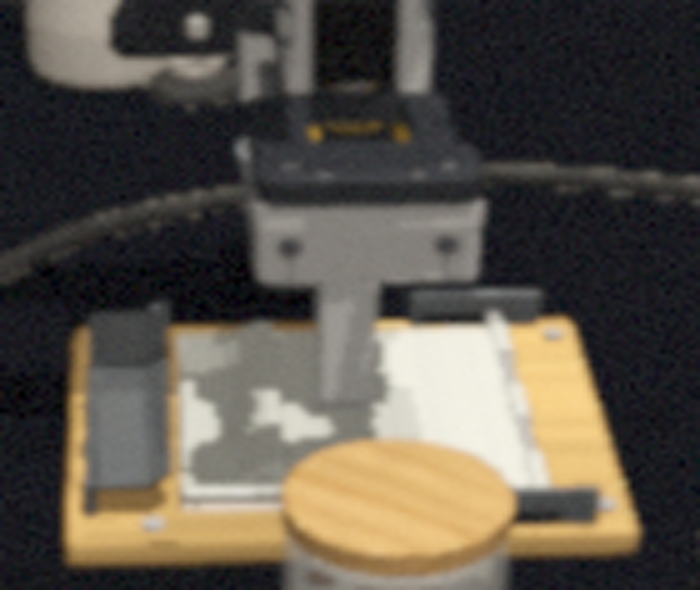

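The cover lies flat, its edge at about column 180 and just short of the lip mouth at about column 167. The fingers press on it with 5 N. Now I advance to the step.

>>> servo_tool --pt "-0.4 0 0 0" --pt "-0.8 0 0 0" --pt "-1.2 0 0 0" --pt "-1.5 0 0 0" --pt "-1.8 0 0 0" --pt "-2.1 0 0 0" --pt "-2.4 0 0 0"

```text
time: 7.3
tool_pos: [0.5296, 0.0717, 0.0328]
ee_rot: [3.142, -0.001, -0.036]
wrist_force: [4.0, -0.0, 4.5]
width: 0.0006
finger_force: 3.2
```

>>> servo_tool --pt "-0.3 0 0 0" --pt "-0.6 0 0 0" --pt "-0.9 0 0 0" --pt "-1.1 0 0 0" --pt "-1.3 0 0 0" --pt "-1.4 0 0 0" --pt "-1.4 0 0 0"

```text
time: 8.18
tool_pos: [0.5164, 0.0722, 0.0329]
ee_rot: [-3.142, -0.003, -0.036]
wrist_force: [6.3, -0.8, 3.7]
width: 0.0
finger_force: 4.0
```

Slide is about 23 mm. I push gently on to the stop until the force rises.

>>> servo_tool --pt "-0.1 0 0 0" --pt "-0.2 0 0 0" --pt "-0.25 0 0 0" --pt "-0.25 0 0 0"

```text
time: 8.68
tool_pos: [0.5162, 0.0722, 0.0333]
ee_rot: [-3.141, -0.009, -0.036]
wrist_force: [10.8, 0.8, 0.1]
width: 0.0006
finger_force: 5.7
```

The force rose to 11 N with no further motion, so the cover is at the stop. I back off the step and lift.

>>> servo_tool --pt "0.3 0 -0.1 0" --pt "0.6 0 -0.3 0" --pt "0.7 0 -1.5 0" --pt "0.7 0 -4 0" --pt "0.7 0 -8 0" --pt "0.7 0 -12 0" --pt "0.7 0 -15 0" --pt "0.7 0 -15 0"

```text
time: 9.68
tool_pos: [0.5198, 0.0721, 0.1848]
ee_rot: [-3.142, -0.002, -0.036]
wrist_force: [0.0, -0.7, -0.0]
width: 0.0004
finger_force: 0.0
```

```bash
python3 - <<'E'
from h import *
s=snapshot("side")
cv2.imwrite("pics/s4.png",cv2.resize(s[120:250,160:360],(800,520),interpolation=cv2.INTER_CUBIC))
st()
for sl in(.018,.024): print(proj("side",[cov(0,sl,0.085,y,.0105) for y in(-.055,.055)]).tolist(),proj("side",[cov(0,sl,0,y,.0025) for y in(-.06,.06)]).tolist())
E
```

```text
9.725 [0.5189 0.0721 0.1825] [ 3.141e+00  1.000e-03 -3.600e-02] [-0.3  0.1 -1.4] 0.00024018918352527871
[[265.76599811277015, 190.7225208858813], [267.83711549571757, 222.72768792344644]] [[310.925497432149, 192.22363052960958], [318.4863829353664, 227.1870788630423]]
[[262.53436592735636, 190.7881722605324], [264.25639476318844, 222.80964433864096]] [[307.74436446765657, 192.28887585523827], [314.9332780161229, 227.27001259057872]]
```

View pics/s4.png

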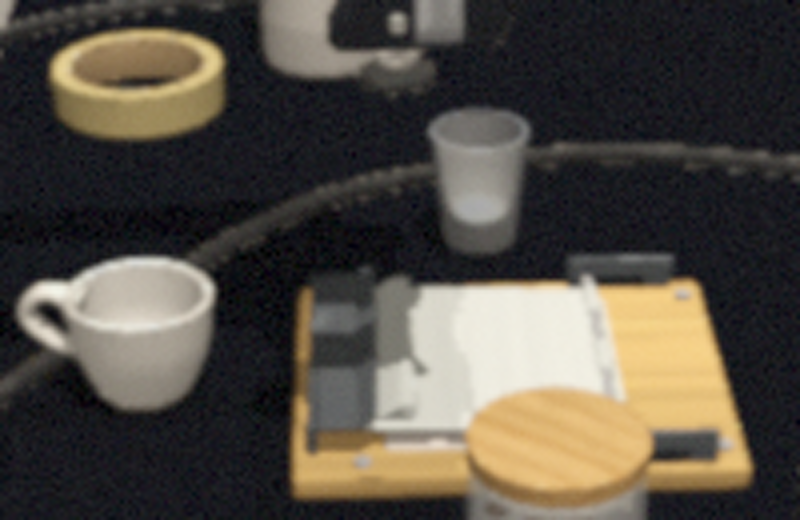

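The cover stays shut, with its edge under the lip and its hinge line at about column 590 of the crop. That matches the prediction for a slide of 24 mm. The jar, cup and glass are still standing. I hand in.

```bash
python3 -c "
from bench import *
print(close_job())"
```

```text
the job is handed in; nothing more can be done
None
```

The cover is folded flat and slid home to its stop under the lip; it stayed shut after release, the jar, cup and glass were left standing untouched, and the job is handed in (about 10 s used, no verdict returned).

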